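Mix the filter beads for the dishwasher's water softener

ROBOT

A 6-joint arm with a two-finger parallel gripper is mounted at the origin on the work surface. World frame = base frame: x ahead of the robot, y to its left, z up, the work surface at z = 0. Lengths are in m, angles in degrees, forces in N, time in s.
With the tool pointing down it reaches from about 0.3 to 0.75 m from the base axis. Payload 8.5 kg.
Tool frame: the origin (TCP) lies midway between the tips of the shut fingers; the grasp point (between the pads) lies 19 mm behind it; z points along the fingers, y is the line along which they close (so a half turn about z gives the same grasp; the last joint's range is limited). The gripper opens to 88 mm and grips with 3 to 60 N. Pads are 18 mm wide; open, the fingers measure 123 mm over their backs; the gripper's body (75 mm by 187 mm) begins 45 mm behind the grasp point.
Start: joints at [54.987, 21.807, 74.336, -0, 83.858, -12.336], TCP at [0.212, 0.507, 0.239] pointing down, gripper open.
Joint ranges: [-178.18, 178.18], [-50.72, 133.34], [12.68, 142.11], [-81.47, 261.47], [9.98, 163.14], [-165.26, 165.26]. Speed limits (degrees/s): [136.94, 136.94, 180, 180, 180, 180].

INTERFACE

Orientations are given as a 3x3 rotation matrix whose columns are the frame's x, y, z axes.
In Python, from plant import robot gives the robot as it stands.
- The arm moves only by the tool drive_tool, never from a script. Its argument "series" is a list of rows, each a list of 7 numbers: the opening, from 0 (shut) to 1 (fully open), then the shift along the tool's x, y, z in units of 40 mm (1.0 is 40 mm), then the turn, a rotation vector about the tool's x, y, z in units of 6 degrees (1.0 is 6 degrees). In form: [[hand, tx, ty, tz, wx, wy, wz], ...]. A call has 1 to 10 rows; each row is the pose to reach, as a shift and turn from the pose commanded when the call began, along the tool's axes at that moment; what a row does not reach only later rows make up. A row lasts 1/12 s, in which the tool goes at most 41.7 mm and 7.16 degrees, less where a joint would pass 70% of its speed; a pose out of reach is approached as far as the arm can. A call with a gripper value outside its range is refused whole. The fingers move at their own pace and stop on an object; the grip force is fixed at half the most. Time passes only in rows, so rows that repeat a pose let the fingers close. It gives the time, the measured TCP pose, the force, the opening and the grip force at its end, in the units of the state.
- robot.observe(): the state, without advancing time (a new reading comes with each control period).
- robot.grab_frame(name): name is "scene" or "top" or "wrist"; returns a dict with "image" (400x640x3 uint8, red, green, blue), "mtx" (3x3 intrinsics, pixels), "world_to_cam" (4x4, takes a point from world to camera coordinates). Camera axes: x right, y down, z forward; pixel columns grow to the right and rows downward; lengths in m; the calibration is good to about 2 mm. A picture is of the moment at which its call begins. There is no depth.
- robot.sign_off(): hands the job in; it is judged then, once.
The state is a dict: "time": time; "qpos": joint angles; "dq": joint speeds; "tau": joint torques, N m; "tool_pos": TCP position; "tool_rot": TCP orientation; "contact_force": force on the tool from outside, world axes, zero at the start; "ft_torque": the same for the moment, N m; "finger_gap": finger opening in m; "grasp_force": force on a finger pad.
Only numpy, scipy, OpenCV 4.12 (cv2) and the standard library are available. Lean on these libraries where they do the work, as an engineer would, in place of code of your own. Each camera call takes 0.05 s, during which the arm holds its last target. There are 200 camera calls.

TASK

Take the stirrer whose handle matches the blue basin and stir the beads with it, at least two full turns clockwise seen from above, its foot kept down near the floor of the basin and well out from the middle, and go on until the huddle of brown beads is broken up, with at least half a bead's width of clear space between any two brown ones. Spill none, do not touch the beads with the fingers, and do not shove the basin out of its place. Then stand the stirrer upright, wholly on the saucer of its own colour, let go, and leave the yellow stirrer and the torch alone.

Things in the scene. Friction and masses are not known exactly. Their poses are not given: they have to be found in the camera images.
- basin: Loose round stainless-steel basin (2.2 kg), open at the top, with a blue band below the rim and two blue loop handles on its own +y and -y sides. Outer diameter 220 mm (handles reach 141 mm from the centre), inner diameter 212 mm, wall 4 mm, height 75 mm, flat inner floor 5 mm above the underside. Origin: centre of the underside; z up. Holds nine beads.
- blue_stirrer: Loose stirrer with a BLUE handle, standing upright by itself on the table at the start; 200 mm tall, 0.22 kg. From the bottom: flat steel foot disc 34 mm diameter, 14 mm high; steel blade 28 mm wide (along its x), 8 mm thick, up to 60 mm; steel rod 12 mm diameter up to 112 mm; round blue handle 24 mm diameter from 112 to 200 mm. Origin: centre of the foot's underside; z up along the handle.
- blue_stirrer_grip (a point): Point on the axis of the blue handle, 172 mm above the foot's underside: a good place to grip from above.
- yellow_stirrer: The same stirrer with a YELLOW handle, for other work; stands upright on the table. Origin: centre of the foot's underside.
- blue_saucer: BLUE round flat saucer fixed on the table, 90 mm diameter, 6 mm thick, flat top with a thin white circle. Origin: centre of the underside (its top is 6 mm above).
- yellow_saucer: YELLOW saucer, otherwise the same, fixed. Origin: centre of the underside.
- torch: Loose aluminium and black torch lying on the table beyond the basin, 155 mm long, 38 mm diameter at the head. Origin: on the table under its middle; x along it towards the head.
- brown0: One of three reddish-brown glazed ceramic filter beads: a chunky short cylinder with rounded rims, 28 mm diameter, 18 mm high, 25 g, loose on the basin's floor. Origin: its centre; z along its axis.
- brown1: One of three reddish-brown glazed ceramic filter beads: a chunky short cylinder with rounded rims, 28 mm diameter, 18 mm high, 25 g, loose on the basin's floor. Origin: its centre; z along its axis.
- brown2: One of three reddish-brown glazed ceramic filter beads: a chunky short cylinder with rounded rims, 28 mm diameter, 18 mm high, 25 g, loose on the basin's floor. Origin: its centre; z along its axis.
- white0: One of six white glazed ceramic filter beads: a chunky short cylinder with rounded rims, 28 mm diameter, 18 mm high, 25 g, loose on the basin's floor. Origin: its centre; z along its axis.
- white1: One of six white glazed ceramic filter beads: a chunky short cylinder with rounded rims, 28 mm diameter, 18 mm high, 25 g, loose on the basin's floor. Origin: its centre; z along its axis.
- white2: One of six white glazed ceramic filter beads: a chunky short cylinder with rounded rims, 28 mm diameter, 18 mm high, 25 g, loose on the basin's floor. Origin: its centre; z along its axis.
- white3: One of six white glazed ceramic filter beads: a chunky short cylinder with rounded rims, 28 mm diameter, 18 mm high, 25 g, loose on the basin's floor. Origin: its centre; z along its axis.
- white4: One of six white glazed ceramic filter beads: a chunky short cylinder with rounded rims, 28 mm diameter, 18 mm high, 25 g, loose on the basin's floor. Origin: its centre; z along its axis.
- white5: One of six white glazed ceramic filter beads: a chunky short cylinder with rounded rims, 28 mm diameter, 18 mm high, 25 g, loose on the basin's floor. Origin: its centre; z along its axis.
Mind the look-alikes: they are no part of the job. Leave any black look-alike of the white2 alone. Leave any turquoise look-alike of the blue_stirrer alone.

How it is judged (in metres and radians):
On the way, in this order (a step that is already met when the one before it is completed fails the run):
1. stirring clockwise: the blue stirrer's foot, down among the beads, passes the basin's own +x side (x of blue_stirrer in the frame of basin above 0.022 m and y of blue_stirrer in the frame of basin between -0.022 and 0.022 m and horizontal distance between blue_stirrer and basin below 0.1 m and z of blue_stirrer in the frame of basin below 0.022 m).
2. stirring clockwise: the blue stirrer's foot, down among the beads, passes the basin's own -y side (y of blue_stirrer in the frame of basin below -0.022 m and x of blue_stirrer in the frame of basin between -0.022 and 0.022 m and horizontal distance between blue_stirrer and basin below 0.1 m and z of blue_stirrer in the frame of basin below 0.022 m).
3. stirring clockwise: the blue stirrer's foot, down among the beads, passes the basin's own -x side (x of blue_stirrer in the frame of basin below -0.022 m and y of blue_stirrer in the frame of basin between -0.022 and 0.022 m and horizontal distance between blue_stirrer and basin below 0.1 m and z of blue_stirrer in the frame of basin below 0.022 m).
4. stirring clockwise: the blue stirrer's foot, down among the beads, passes the basin's own +y side (y of blue_stirrer in the frame of basin above 0.022 m and x of blue_stirrer in the frame of basin between -0.022 and 0.022 m and horizontal distance between blue_stirrer and basin below 0.1 m and z of blue_stirrer in the frame of basin below 0.022 m).
5. stirring clockwise: the blue stirrer's foot, down among the beads, passes the basin's own +x side again (all of step 1).
At the end, for the whole second after the job is handed in: All nine beads lie in the basin, any two brown ones over 41 mm apart (centre to centre); the blue stirrer stands upright (within 0.1 rad) and still on the blue saucer, its centre within 28 mm of the saucer's; the basin stands level (distance between brown0 and brown1 above 0.041 m and distance between each of brown0, brown1 and brown2 above 0.041 m and horizontal distance between each of brown0, brown1, brown2, white0, white1, white2, white3, white4, white5 and basin below 0.108 m and z of each of brown0, brown1, brown2, white0, white1, white2, white3, white4, white5 in the frame of basin below 0.065 m and horizontal distance between blue_stirrer and blue_saucer below 0.028 m and z of blue_stirrer in the frame of blue_saucer between 0.003 and 0.01 m and angle between blue_stirrer's own z axis and vertical below 0.1 rad and linear speed of blue_stirrer below 0.04 m/s and angle between basin's own z axis and vertical below 0.05 rad); the robot touches nothing.
It fails at once if the basin is shoved more than 40 mm from its place (distance of basin from where it was at the start of the episode above 0.04 m).
It fails at once if the fingers press on a bead (contact force between the fingers and brown0 above 0.5 N or contact force between the fingers and brown1 above 0.5 N or contact force between the fingers and brown2 above 0.5 N or contact force between the fingers and white0 above 0.5 N or contact force between the fingers and white1 above 0.5 N or contact force between the fingers and white2 above 0.5 N or contact force between the fingers and white3 above 0.5 N or contact force between the fingers and white4 above 0.5 N or contact force between the fingers and white5 above 0.5 N).
It fails at once if the yellow stirrer is moved more than 25 mm or tipped (distance of yellow_stirrer from where it was at the start of the episode above 0.025 m or angle between yellow_stirrer's own z axis and vertical above 0.3 rad).
It fails at once if the torch is moved more than 30 mm (distance of torch from where it was at the start of the episode above 0.03 m).
It also fails if it takes over 58 s, if anything falls off the work surface, if the arm or the gripper's body presses on something with over 40 N, if the wrist force passes 120 N, or if a joint passes its speed limit or range.

## Working session

There is one attempt and no reset: what is moved stays moved. The work goes in short steps, Python scripts to look and compute and a tool call to move; the robot and the scene stay as the last step left them, time stands still between calls to the robot, and variables do not carry over. Pictures are saved under pics/ and viewed, at most 10 in all, crops included, and the job is handed in when it is done.

Besides the shell and the picture viewer there is one more tool, called by a JSON object that holds its "op" and its "data". drive_tool: Moves the arm, as the interface text tells. Its arguments: {"type":"object","properties":{"series":{"type":"array"}},"required":["series"]}

```bash
mkdir -p pics; ls
python3 - <<'E'
from plant import robot
import cv2,numpy as np
for n in("top","scene"):
    f=robot.grab_frame(n); cv2.imwrite(f"pics/{n}0.png",f["image"][:,:,::-1]); np.savez(f"{n}0.npz",**f)
    print(n,f["mtx"].round(1).tolist(),f["world_to_cam"].round(3).tolist())
s=robot.observe(); print(s["time"],s["tool_pos"],np.round(s["tool_rot"],3).tolist())
E
```

```text
pics
top [[468.5, 0.0, 326.9], [0.0, 468.5, 200.5], [0.0, 0.0, 1.0]] [[0.017, -1.0, -0.023, 0.004], [-0.992, -0.014, -0.127, 0.592], [0.127, 0.025, -0.992, 0.975], [0.0, 0.0, 0.0, 1.0]]
scene [[396.2, 0.0, 320.8], [0.0, 396.2, 198.3], [0.0, 0.0, 1.0]] [[0.832, 0.555, -0.015, -0.46], [0.414, -0.639, -0.648, -0.141], [-0.369, 0.533, -0.762, 1.309], [0.0, 0.0, 0.0, 1.0]]
0.1 [0.21193139 0.5072729  0.23825106] [[-0.923, 0.386, -0.001], [0.386, 0.923, -0.001], [0.0, -0.001, -1.0]]
```

View pics/top0.png

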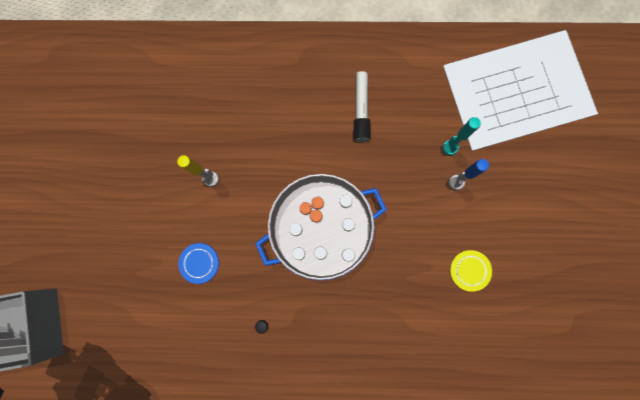

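View pics/scene0.png

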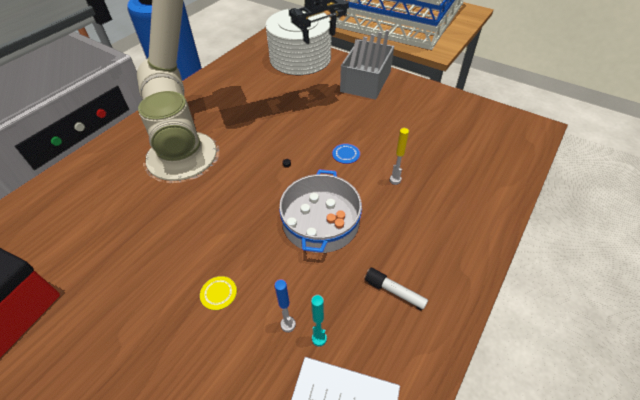

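The top view shows these candidates:
- Blue stirrer: foot (457,183), handle top (483,165).
- Turquoise look-alike: foot (450,147), top (474,124).
- Yellow stirrer: foot (210,178).

I choose the blue one. The basin is at (321,227) with the browns huddled near (312,208). The blue saucer is at (198,263), and the black look-alike bead at (262,326).

```bash
cat > h.py <<'E'
import numpy as np,cv2
def ray(f,u,v,z):
    K=f["mtx"];T=f["world_to_cam"];R=T[:3,:3];c=-R.T@T[:3,3]
    d=R.T@np.linalg.solve(K,[u,v,1.]);return (c+d*(z-c[2])/d[2]).round(4)
def proj(f,p):
    q=f["world_to_cam"][:3,:3]@np.array(p)+f["world_to_cam"][:3,3];q=f["mtx"]@q;return (q[:2]/q[2]).round(1)
def blobs(im,lo,hi,amin=15):
    h=cv2.cvtColor(im,cv2.COLOR_RGB2HSV);m=cv2.inRange(h,np.array(lo),np.array(hi))
    n,l,s,c=cv2.connectedComponentsWithStats(m);return [(c[i].round(1),s[i].tolist()) for i in range(1,n) if s[i][4]>=amin]
E
python3 - <<'E'
from h import *
t=dict(np.load("top0.npz"));s=dict(np.load("scene0.npz"))
for f,ns in((t,"top"),(s,"scene")):
    print(ns,"blue",blobs(f["image"],(105,120,60),(125,255,255)))
    print("brown",blobs(f["image"],(3,170,170),(12,255,255)))
for n,u,v,z in[("bl top",483,165,.2),("bl foot",457,183,.007),("tq top",474.5,124,.2),("tq foot",450,147,.007),("ye top",183.5,161,.2),("ye foot",210,178,.007),("saucer",198,263.5,.006),("basin rim",321,227,.075),("torch hd",362,130,.019),("h1",378,203,.05),("h2",266,250,.05)]:
    print(n,ray(t,u,v,z))
for n,u,v,z in[("bl foot",288,324,.007),("bl top",281,284,.2),("saucer",347,154,.006)]: print("sc",n,ray(s,u,v,z))
a=t["image"][105:205,420:500][:,:,::-1];b=s["image"][260:360,260:340][:,:,::-1]
cv2.imwrite("pics/crop.png",cv2.resize(np.hstack([a,b]),None,fx=5,fy=5,interpolation=3))
E
```

```text
top blue [(array([476.7, 168.2]), [465, 159, 24, 19, 265]), (array([376.1, 201.3]), [362, 189, 24, 30, 202]), (array([264.8, 251.6]), [256, 235, 24, 30, 210]), (array([198.2, 263. ]), [179, 243, 40, 41, 1152])]
brown []
scene blue [(array([141.,  21.]), [128, 0, 24, 58, 776]), (array([408.6,  10. ]), [348, 0, 106, 26, 842]), (array([186.5,  49.6]), [177, 4, 24, 76, 949]), (array([345.7, 153.3]), [333, 144, 27, 19, 346]), (array([326.7, 171.9]), [317, 170, 19, 6, 56]), (array([318.1, 239.3]), [282, 217, 78, 35, 363]), (array([281.8, 293.3]), [275, 280, 14, 29, 279])]
brown []
bl top [ 0.6402 -0.2731  0.2   ]
bl foot [ 0.6392 -0.2746  0.007 ]
tq top [ 0.7168 -0.2595  0.2   ]
tq foot [ 0.721  -0.2604  0.007 ]
ye top [0.6407 0.2755 0.2   ]
ye foot [0.643  0.2788 0.007 ]
saucer [0.4516 0.2963 0.006 ]
basin rim [0.5316 0.0238 0.075 ]
torch hd [ 0.7547 -0.062   0.019 ]
h1 [ 0.5864 -0.0957  0.05  ]
h2 [0.4829 0.1401 0.05  ]
sc bl foot [ 0.6414 -0.2699  0.007 ]
sc bl top [ 0.6425 -0.2692  0.2   ]
sc saucer [0.4583 0.2969 0.006 ]
```

View pics/crop.png

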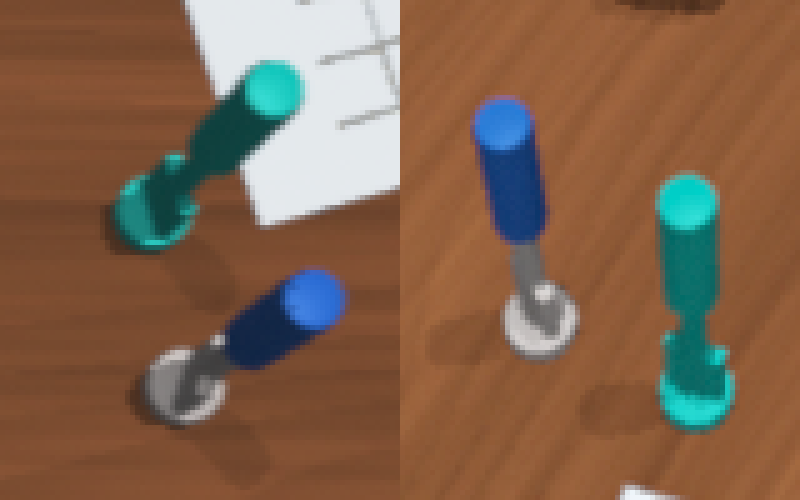

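The crop confirms it: the blue handle on a steel foot is at world (0.640,-0.273), and the turquoise one is 8 cm beyond. I'll close roughly along y, which is the present yaw, so the fingers clear the turquoise. Moving over the basin to the stirrer now.

{"op": "drive_tool", "data": {"series": [[1, -1, -0.8, 0, 0, 0, 0], [1, -2, -1.6, 0, 0, 0, 0], [1, -3, -2.4, 0, 0, 0, 0], [1, -3.8, -3, 0, 0, 0, 0], [1, -4.6, -3.65, 0, 0, 0, 0], [1, -5.4, -4.3, 0, 0, 0, 0], [1, -6.2, -4.9, 0, 0, 0, 0], [1, -7, -5.6, 0, 0, 0, 0], [1, -7.8, -6.2, 0, 0, 0, 0], [1, -8.6, -6.85, 0, 0, 0, 0]]}}

```text
time: 0.93
tool_pos: [0.4131, 0.1403, 0.2387]
tool_rot: [[-0.923, 0.386, -0.0], [0.386, 0.923, 0.0], [0.0, -0.0, -1.0]]
contact_force: [1.3, 1.5, -0.4]
finger_gap: 0.088
grasp_force: 0.0
```

{"op": "drive_tool", "data": {"series": [[1, -0.8, -0.65, 0, 0, 0, 0], [1, -1.6, -1.3, 0, 0, 0, 0], [1, -2.4, -1.9, 0, 0, 0, 0], [1, -3.2, -2.55, 0, 0, 0, 0], [1, -4, -3.2, 0, 0, 0, 0], [1, -4.8, -3.8, 0, 0, 0, 0], [1, -5.6, -4.5, 0, 0, 0, 0], [1, -6.4, -5.1, 0, 0, 0, 0], [1, -7, -5.6, 0, 0, 0, 0], [1, -7, -5.6, 0, 0, 0, 0]]}}

```text
time: 1.77
tool_pos: [0.5861, -0.1773, 0.237]
tool_rot: [[-0.921, 0.39, -0.001], [0.39, 0.921, -0.0], [0.001, -0.001, -1.0]]
contact_force: [-0.2, -0.6, -0.1]
finger_gap: 0.0877
grasp_force: 0.0
```

```bash
cat >> h.py <<'E'
def go(s,p):
    return (s["tool_rot"].T@(np.array(p)-s["tool_pos"])/.04).round(2) if not isinstance(s["tool_rot"],list) else (np.array(s["tool_rot"]).T@(np.array(p)-np.array(s["tool_pos"]))/.04).round(2)
E
python3 - <<'E'
from plant import robot
from h import *
s=robot.observe();print(s["time"],s["tool_pos"],s["qpos"],go(s,[.6405,-.273,.153]),np.round(s["tool_rot"],3).tolist())
t=dict(np.load("top0.npz"));sc=dict(np.load("scene0.npz"))
for n,u,v in[("w",346,201),("w",348,225),("w",296,229),("w",298,254),("w",320,253),("w",348,256),("b",305,208),("b",317,203),("b",316,216)]:print(n,ray(t,u,v,.02)[:2]-[.5316,.0238])
print(ray(sc,320.5,202,.075))
E
```

```text
1.7667 [ 0.58607499 -0.17732767  0.23696281] [-2.78764309e+01  2.82791159e+01  6.38663393e+01 -5.07473646e-02
  8.78958764e+01 -9.49487531e+01] [-2.19 -1.67  2.1 ] [[-0.921, 0.39, -0.001], [0.39, 0.921, -0.0], [0.001, -0.001, -1.0]]
w [ 0.0619 -0.0519]
w [ 0.0092 -0.0569]
w [-0.0014  0.0566]
w [-0.0556  0.0508]
w [-0.0526  0.0031]
w [-0.058  -0.0577]
b [0.0451 0.038 ]
b [0.0566 0.0118]
b [0.0278 0.0134]
[0.5318 0.0327 0.075 ]
```

{"op": "drive_tool", "data": {"series": [[1, -0.7, -0.55, 0, 0, 0, 0], [1, -1.4, -1.1, 0, 0, 0, 0], [1, -2.0, -1.5, 0, 0, 0, 0], [1, -2.0, -1.5, 0, 0, 0, 0], [1, -2.0, -1.5, 0, 0, 0, 0]]}}

```text
time: 2.18
tool_pos: [0.6354, -0.2591, 0.2373]
tool_rot: [[-0.922, 0.387, -0.002], [0.387, 0.922, 0.001], [0.002, 0.0, -1.0]]
contact_force: [0.2, -0.9, 0.5]
finger_gap: 0.0881
grasp_force: 0.0
```

Run:
```python
from plant import robot
from h import *
f=robot.grab_frame("wrist");s=robot.observe();print(s["time"],s["tool_pos"],go(s,[.6405,-.273,.153]))
cv2.imwrite("pics/w1.png",f["image"][:,:,::-1])
for c,st in blobs(f["image"],(105,120,60),(125,255,255),100): print(c,st,ray(f,*c,.2))
print(proj(f,[.6405,-.273,.2]),proj(f,s["tool_pos"]))
```

```text
2.2333 [ 0.6351735  -0.25807907  0.23800429] [-0.27 -0.29  2.12]
[476.7  57.9] [440, 0, 140, 94, 2175] [ 0.5791 -0.1444  0.2   ]
[309.5 221.5] [290, 189, 37, 63, 1799] [ 0.6304 -0.2654  0.2   ]
[304.7 239.8] [323.6 249.9]
```

View pics/w1.png

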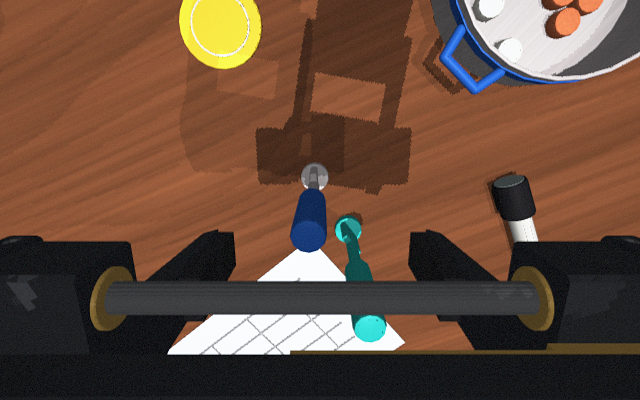

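The wrist view shows the blue handle top at (309,236) and its foot at (315,176), between the fingers. The turquoise (369,327) lies off to the finger-free side.

Run:
```python
from plant import robot
from h import *
f=robot.grab_frame("wrist");s=robot.observe()
a=ray(f,309,236,.2);b=ray(f,315,177,.01);print(a,b)
print(s["tool_pos"],go(s,[*a[:2],.153]),go(s,[*b[:2],.153]),go(s,[.6405,-.273,.153]))
```

```text
[ 0.6392 -0.2686  0.2   ] [ 0.6402 -0.2691  0.01  ]
[ 0.63511681 -0.25754156  0.23861501] [-0.2  -0.22  2.14] [-0.23 -0.22  2.14] [-0.27 -0.31  2.14]
```

{"op": "drive_tool", "data": {"series": [[1, -0.22, -0.24, 0, 0, 0, 0], [1, -0.22, -0.24, 0.5, 0, 0, 0], [1, -0.22, -0.24, 1.0, 0, 0, 0], [1, -0.22, -0.24, 1.5, 0, 0, 0], [1, -0.22, -0.24, 1.9, 0, 0, 0], [1, -0.22, -0.24, 2.14, 0, 0, 0], [1, -0.22, -0.24, 2.14, 0, 0, 0], [1, -0.22, -0.24, 2.14, 0, 0, 0]]}}

```text
time: 2.95
tool_pos: [0.6399, -0.2702, 0.154]
tool_rot: [[-0.923, 0.385, 0.0], [0.385, 0.923, -0.0], [-0.0, -0.0, -1.0]]
contact_force: [0.5, 0.8, -0.6]
finger_gap: 0.0883
grasp_force: 0.0
```

{"op": "drive_tool", "data": {"series": [[0, 0, 0, 0, 0, 0, 0], [0, 0, 0, 0, 0, 0, 0], [0, 0, 0, 0, 0, 0, 0], [0, 0, 0, 0, 0, 0, 0], [0, 0, 0, 0, 0, 0, 0], [0, 0, 0, 0, 0, 0, 0], [0, 0, 0, 0, 0, 0, 0], [0, 0, 0, 0, 0, 0, 0], [0, 0, 0, 0, 0, 0, 0], [0, 0, 0, 0, 0, 0, 0]]}}

```text
time: 3.78
tool_pos: [0.6398, -0.2707, 0.1531]
tool_rot: [[-0.923, 0.386, -0.0], [0.386, 0.923, 0.0], [0.0, 0.0, -1.0]]
contact_force: [-0.0, -0.1, 0.4]
finger_gap: 0.0234
grasp_force: 10.4
```

{"op": "drive_tool", "data": {"series": [[0, 0, 0, 0, 0, 0, 0], [0, 0, 0, 0, 0, 0, 0], [0, 0, 0, -0.3, 0, 0, 0], [0, 0, 0, -0.8, 0, 0, 0], [0, 0, 0, -1.3, 0, 0, 0], [0, 0, 0, -1.8, 0, 0, 0], [0, 0, 0, -2.3, 0, 0, 0], [0, 0, 0, -2.7, 0, 0, 0], [0, 0, 0, -2.9, 0, 0, 0], [0, 0, 0, -2.9, 0, 0, 0]]}}

```text
time: 4.62
tool_pos: [0.6401, -0.2709, 0.2707]
tool_rot: [[-0.923, 0.386, 0.002], [0.386, 0.923, -0.002], [-0.003, -0.001, -1.0]]
contact_force: [0.3, -0.3, -2.0]
finger_gap: 0.0232
grasp_force: 30.0
```

Run:
```python
from plant import robot
from h import *
fs={n:robot.grab_frame(n) for n in("top","scene")};s=robot.observe();p=s["tool_pos"];print(p,s["grasp_force"],s["finger_gap"],s["contact_force"])
im=[]
for n,f in fs.items():
    i=f["image"].copy()
    foot=proj(f,[p[0],p[1],p[2]-.153]);c=foot.astype(int);print(n,foot,proj(f,[*p[:2],p[2]+.047]))
    x,y=max(c[0]-80,0),max(c[1]-70,0);im.append(cv2.resize(i[y:y+130,x:x+130],(400,400),interpolation=3));print(x,y)
cv2.imwrite("pics/g.png",np.hstack(im)[:,:,::-1])
```

```text
[ 0.63963825 -0.2706455   0.26792963] 29.999596495181322 0.023323849275084872 [ 0.19542818  1.20008032 -2.84654385]
top [468.7 173.9] [503.9 150.5]
388 103
scene [283.2 303.2] [273.1 251.9]
203 233
```

View pics/g.png

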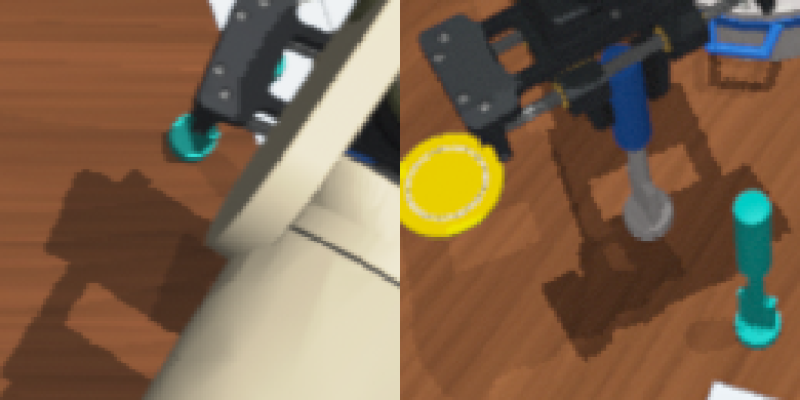

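The stirrer is held upright, with a grip force of 30 N and a lifted weight of about 2.5 N. Its foot hangs clear and the turquoise one still stands. Moving over the basin's free middle.

{"op": "drive_tool", "data": {"series": [[0, 0.4, 0.4, 0, 0, 0, 0], [0, 1, 1, 0, 0, 0, 0], [0, 1.6, 1.6, 0, 0, 0, 0], [0, 2.2, 2.2, 0, 0, 0, 0], [0, 2.8, 2.8, 0, 0, 0, 0], [0, 3.4, 3.4, 0, 0, 0, 0], [0, 4, 4, 0, 0, 0, 0], [0, 4.6, 4.6, 0, 0, 0, 0], [0, 5.2, 5.2, 0, 0, 0, 0], [0, 5.5, 5.5, 0, 0, 0, 0]]}}

```text
time: 5.55
tool_pos: [0.5195, 0.0201, 0.268]
tool_rot: [[-0.923, 0.384, -0.003], [0.384, 0.923, 0.001], [0.003, 0.0, -1.0]]
contact_force: [0.8, -0.1, -2.4]
finger_gap: 0.0233
grasp_force: 30.0
```

{"op": "drive_tool", "data": {"series": [[0, 0.07, 0.03, 0, 0, 0, 0], [0, 0.07, 0.03, 0, 0, 0, 0], [0, 0.07, 0.03, 0, 0, 0, 0]]}}

```text
time: 5.8
tool_pos: [0.5197, 0.0186, 0.2685]
tool_rot: [[-0.923, 0.386, -0.001], [0.386, 0.923, -0.0], [0.001, -0.001, -1.0]]
contact_force: [0.3, 0.4, -1.7]
finger_gap: 0.0232
grasp_force: 30.0
```

Run:
```python
from plant import robot
from h import *
f=robot.grab_frame("wrist");s=robot.observe();p=s["tool_pos"];print(s["time"],p,go(s,[.52,.019,.163]))
i=f["image"].copy()
c=proj(f,[p[0],p[1],p[2]-.153]);cv2.circle(i,tuple(c.astype(int).tolist()),4,(255,0,255),1)
for k in range(60):
    a=k*np.pi/30
    for r,z in((.108,.075),(.05,.005),(.106,.005)):
        q=proj(f,[.532+r*np.cos(a),.0245+r*np.sin(a),z]);cv2.circle(i,tuple(q.astype(int).tolist()),1,(0,255,0) if z>.05 else (255,0,255),-1)
cv2.imwrite("pics/w2.png",i[:,:,::-1])
```

```text
5.85 [0.51985689 0.01824856 0.2685159 ] [0.   0.02 2.64]
```

View pics/w2.png

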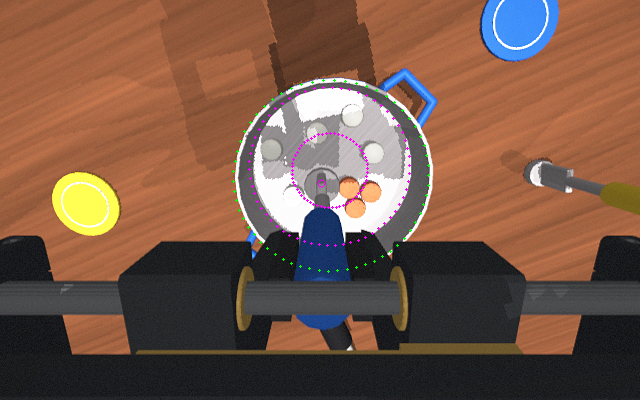

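The overlay fits the rim: left 236, right 432, top 80 px. The foot (322,183) is over free floor, with the browns at (349,187), (371,191) and (355,208). Descending.

{"op": "drive_tool", "data": {"series": [[0, 0, 0, 0.5, 0, 0, 0], [0, 0, 0, 1, 0, 0, 0], [0, 0, 0, 1.5, 0, 0, 0], [0, 0, 0, 2, 0, 0, 0], [0, 0, 0, 2.3, 0, 0, 0], [0, 0, 0, 2.5, 0, 0, 0], [0, 0, 0, 2.6, 0, 0, 0], [0, 0, 0, 2.6, 0, 0, 0]]}}

```text
time: 6.52
tool_pos: [0.5196, 0.0186, 0.1646]
tool_rot: [[-0.922, 0.386, -0.001], [0.386, 0.922, 0.0], [0.001, -0.0, -1.0]]
contact_force: [-0.2, -0.7, -2.1]
finger_gap: 0.0231
grasp_force: 30.0
```

Run:
```python
from plant import robot
from h import *
s=robot.observe();p=s["tool_pos"];print(s["time"],p,s["contact_force"])
# start 240 deg, clockwise, 20 steps/turn; offsets in tool units relative to call start
R=np.array([[-.923,.386],[.386,.923]])
def pt(k,r=.05): a=np.deg2rad(240-18*k); return np.array([.532+r*np.cos(a),.0245+r*np.sin(a)])
o=p[:2]
print((R.T@(pt(0)-o)/.04).round(2))
print([(R.T@(pt(k)-pt(0))/.04).round(2).tolist() for k in range(1,11)])
print([(R.T@(pt(k)-pt(10))/.04).round(2).tolist() for k in range(11,21)])
```

```text
6.5167 [0.51963613 0.0186455  0.16455178] [-0.22391505 -0.71454388 -2.11694424]
[-0.07 -0.99]
[[0.38, 0.11], [0.7, 0.33], [0.94, 0.64], [1.07, 1.01], [1.08, 1.4], [0.97, 1.77], [0.75, 2.1], [0.44, 2.34], [0.07, 2.47], [-0.32, 2.48]]
[[-0.38, -0.11], [-0.7, -0.33], [-0.94, -0.64], [-1.07, -1.01], [-1.08, -1.4], [-0.97, -1.77], [-0.75, -2.1], [-0.44, -2.34], [-0.07, -2.47], [0.32, -2.48]]
```

{"op": "drive_tool", "data": {"series": [[0, -0.03, -0.35, 0, 0, 0, 0], [0, -0.05, -0.7, 0, 0, 0, 0], [0, -0.07, -0.99, 0, 0, 0, 0]]}}

```text
time: 6.77
tool_pos: [0.5071, -0.0193, 0.166]
tool_rot: [[-0.923, 0.386, 0.002], [0.386, 0.923, -0.001], [-0.002, 0.0, -1.0]]
contact_force: [-0.1, 0.3, -2.4]
finger_gap: 0.0232
grasp_force: 30.0
```

{"op": "drive_tool", "data": {"series": [[0, 0.38, 0.11, 0, 0, 0, 0], [0, 0.7, 0.33, 0, 0, 0, 0], [0, 0.94, 0.64, 0, 0, 0, 0], [0, 1.07, 1.01, 0, 0, 0, 0], [0, 1.08, 1.4, 0, 0, 0, 0], [0, 0.97, 1.77, 0, 0, 0, 0], [0, 0.75, 2.1, 0, 0, 0, 0], [0, 0.44, 2.34, 0, 0, 0, 0], [0, 0.07, 2.47, 0, 0, 0, 0], [0, -0.32, 2.48, 0, 0, 0, 0]]}}

```text
time: 7.6
tool_pos: [0.5574, 0.07, 0.1657]
tool_rot: [[-0.923, 0.384, 0.001], [0.384, 0.923, 0.0], [-0.0, 0.001, -1.0]]
contact_force: [-0.2, 0.5, -2.1]
finger_gap: 0.0231
grasp_force: 30.0
```

{"op": "drive_tool", "data": {"series": [[0, -0.38, -0.11, 0, 0, 0, 0], [0, -0.7, -0.33, 0, 0, 0, 0], [0, -0.94, -0.64, 0, 0, 0, 0], [0, -1.07, -1.01, 0, 0, 0, 0], [0, -1.08, -1.4, 0, 0, 0, 0], [0, -0.97, -1.77, 0, 0, 0, 0], [0, -0.75, -2.1, 0, 0, 0, 0], [0, -0.44, -2.34, 0, 0, 0, 0], [0, -0.07, -2.47, 0, 0, 0, 0], [0, 0.32, -2.48, 0, 0, 0, 0]]}}

```text
time: 8.43
tool_pos: [0.5062, -0.0192, 0.1656]
tool_rot: [[-0.922, 0.387, 0.001], [0.387, 0.922, -0.0], [-0.001, 0.0, -1.0]]
contact_force: [0.4, -0.2, -2.5]
finger_gap: 0.0231
grasp_force: 30.0
```

Run:
```python
from plant import robot
from h import *
f=robot.grab_frame("wrist");t=robot.grab_frame("scene");s=robot.observe();p=s["tool_pos"];print(s["time"],p,s["contact_force"],s["finger_gap"])
np.savez("w3.npz",**f)
c=proj(t,[.532,.0245,.03]).astype(int);print(c)
x,y=c-[60,60]
a=cv2.resize(t["image"][y:y+120,x:x+120],(400,400),interpolation=3)
b=cv2.resize(f["image"],(640,400))
cv2.imwrite("pics/st1.png",np.hstack([a,f["image"][:,120:520]])[:,:,::-1]);print(x,y)
```

```text
8.5333 [ 0.50516463 -0.01788366  0.16567996] [ 0.27700998 -0.66055692 -1.7743663 ] 0.022626757756568538
[319 214]
259 154
```

View pics/st1.png

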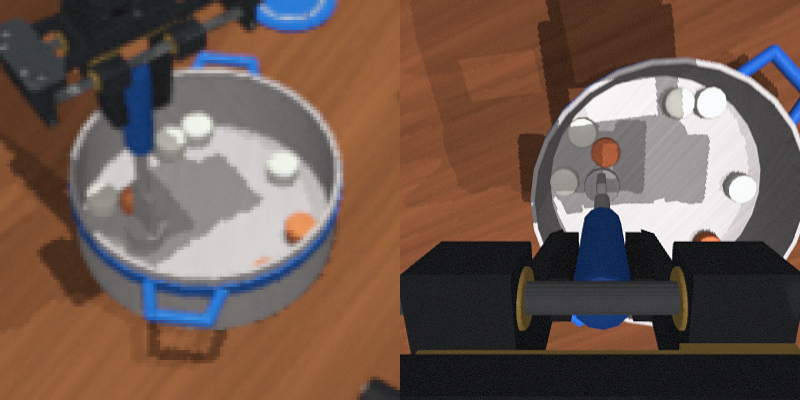

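The left crop (scene) shows the stirrer upright and the brown huddle already parting: one by the foot at (130,200), two at the right wall, (300,225) and (262,262). No beads have spilled. Stirring on for two more turns.

{"op": "drive_tool", "data": {"series": [[0, 0.38, 0.11, 0, 0, 0, 0], [0, 0.7, 0.33, 0, 0, 0, 0], [0, 0.94, 0.64, 0, 0, 0, 0], [0, 1.07, 1.01, 0, 0, 0, 0], [0, 1.08, 1.4, 0, 0, 0, 0], [0, 0.97, 1.77, 0, 0, 0, 0], [0, 0.75, 2.1, 0, 0, 0, 0], [0, 0.44, 2.34, 0, 0, 0, 0], [0, 0.07, 2.47, 0, 0, 0, 0], [0, -0.32, 2.48, 0, 0, 0, 0]]}}

```text
time: 9.37
tool_pos: [0.5578, 0.0698, 0.1652]
tool_rot: [[-0.923, 0.384, 0.0], [0.384, 0.923, 0.0], [-0.0, 0.0, -1.0]]
contact_force: [0.7, -0.5, -2.1]
finger_gap: 0.0232
grasp_force: 30.0
```

{"op": "drive_tool", "data": {"series": [[0, -0.38, -0.11, 0, 0, 0, 0], [0, -0.7, -0.33, 0, 0, 0, 0], [0, -0.94, -0.64, 0, 0, 0, 0], [0, -1.07, -1.01, 0, 0, 0, 0], [0, -1.08, -1.4, 0, 0, 0, 0], [0, -0.97, -1.77, 0, 0, 0, 0], [0, -0.75, -2.1, 0, 0, 0, 0], [0, -0.44, -2.34, 0, 0, 0, 0], [0, -0.07, -2.47, 0, 0, 0, 0], [0, 0.32, -2.48, 0, 0, 0, 0]]}}

```text
time: 10.2
tool_pos: [0.5061, -0.0192, 0.1652]
tool_rot: [[-0.922, 0.387, -0.0], [0.387, 0.922, -0.0], [-0.0, -0.0, -1.0]]
contact_force: [0.1, 0.6, -2.2]
finger_gap: 0.0231
grasp_force: 30.0
```

{"op": "drive_tool", "data": {"series": [[0, 0.38, 0.11, 0, 0, 0, 0], [0, 0.7, 0.33, 0, 0, 0, 0], [0, 0.94, 0.64, 0, 0, 0, 0], [0, 1.07, 1.01, 0, 0, 0, 0], [0, 1.08, 1.4, 0, 0, 0, 0], [0, 0.97, 1.77, 0, 0, 0, 0], [0, 0.75, 2.1, 0, 0, 0, 0], [0, 0.44, 2.34, 0, 0, 0, 0], [0, 0.07, 2.47, 0, 0, 0, 0], [0, -0.32, 2.48, 0, 0, 0, 0]]}}

```text
time: 11.03
tool_pos: [0.5577, 0.0697, 0.1652]
tool_rot: [[-0.923, 0.384, 0.0], [0.384, 0.923, 0.0], [-0.0, 0.0, -1.0]]
contact_force: [-0.7, -0.1, -1.0]
finger_gap: 0.0234
grasp_force: 30.0
```

{"op": "drive_tool", "data": {"series": [[0, -0.38, -0.11, 0, 0, 0, 0], [0, -0.7, -0.33, 0, 0, 0, 0], [0, -0.94, -0.64, 0, 0, 0, 0], [0, -1.07, -1.01, 0, 0, 0, 0], [0, -1.08, -1.4, 0, 0, 0, 0], [0, -0.97, -1.77, 0, 0, 0, 0], [0, -0.75, -2.1, 0, 0, 0, 0], [0, -0.44, -2.34, 0, 0, 0, 0], [0, -0.07, -2.47, 0, 0, 0, 0], [0, 0.32, -2.48, 0, 0, 0, 0]]}}

```text
time: 11.87
tool_pos: [0.506, -0.0193, 0.1651]
tool_rot: [[-0.922, 0.387, -0.0], [0.387, 0.922, -0.0], [0.0, -0.0, -1.0]]
contact_force: [-0.7, -0.1, -2.1]
finger_gap: 0.0231
grasp_force: 30.0
```

Run:
```python
from plant import robot
from h import *
s=robot.observe();p=s["tool_pos"];print(s["time"],p,s["contact_force"],s["finger_gap"])
ims=[]
for n in("scene","wrist","top"):
    f=robot.grab_frame(n);np.savez(n+"4.npz",**f)
    for c,st in blobs(f["image"],(3,150,90),(13,255,255),12):
        q=ray(f,*c,.016)
        if np.hypot(*(q[:2]-[.532,.0245]))<.12: print(n,c,st[4],q)
    c=proj(f,[.532,.0245,.03]).astype(int);h=60 if n!="wrist" else 110
    x,y=np.maximum(c-h,0);print(n,x,y);ims.append(cv2.resize(f["image"][y:y+2*h,x:x+2*h],(400,400),interpolation=3))
cv2.imwrite("pics/st2.png",np.hstack(ims[:2])[:,:,::-1])
```

```text
11.8667 [ 0.50602884 -0.01926879  0.16514151] [-0.65109734 -0.14650704 -2.06912133] 0.023146521866498924
scene [296.5 203.6] 27 [0.4488 0.0303 0.016 ]
scene [347.9 221.6] 36 [0.6071 0.0556 0.016 ]
scene 259 154
wrist [296.5  95.4] 161 [ 0.4189 -0.007   0.016 ]
wrist [351.  110.9] 640 [0.4503 0.0333 0.016 ]
wrist [426.  238.7] 46 [0.5961 0.058  0.016 ]
wrist 265 88
top [314.  203.8] 191152 [0.5868 0.0424 0.016 ]
top [335.  190.2] 46 [ 0.6178 -0.0035  0.016 ]
top [318.  265.1] 94 [0.4529 0.0309 0.016 ]
top [336.5 280.2] 23 [ 0.4212 -0.0098  0.016 ]
top 261 168
```

View pics/st2.png

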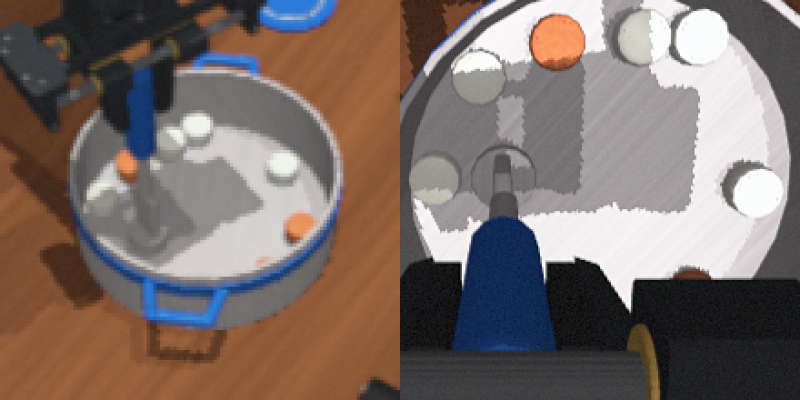

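The scene crop shows browns at (130,165), (300,228) and (262,262, part-hidden by the near wall). They look about 60 mm or more apart. Lifting out, then checking from above before placing.

{"op": "drive_tool", "data": {"series": [[0, 0, 0, -0.3, 0, 0, 0], [0, 0, 0, -0.8, 0, 0, 0], [0, 0, 0, -1.3, 0, 0, 0], [0, 0, 0, -1.8, 0, 0, 0], [0, 0, 0, -2.3, 0, 0, 0], [0, 0, 0, -2.7, 0, 0, 0], [0, 0, 0, -2.7, 0, 0, 0]]}}

```text
time: 12.6
tool_pos: [0.5086, -0.0189, 0.2762]
tool_rot: [[-0.923, 0.385, 0.006], [0.385, 0.923, -0.002], [-0.007, 0.001, -1.0]]
contact_force: [-0.3, 0.2, -1.5]
finger_gap: 0.0232
grasp_force: 30.0
```

{"op": "drive_tool", "data": {"series": [[0, 0.2, 0.34, 0, 0, 0, 0], [0, 0.6, 1, 0, 0, 0, 0], [0, 1.05, 1.7, 0, 0, 0, 0], [0, 1.5, 2.4, 0, 0, 0, 0], [0, 2, 3.2, 0, 0, 0, 0], [0, 2.5, 4, 0, 0, 0, 0], [0, 3, 4.8, 0, 0, 0, 0], [0, 3.5, 5.6, 0, 0, 0, 0], [0, 4, 6.4, 0, 0, 0, 0], [0, 4.25, 6.75, 0, 0, 0, 0]]}}

```text
time: 13.43
tool_pos: [0.4532, 0.3, 0.2718]
tool_rot: [[-0.924, 0.383, -0.001], [0.383, 0.924, 0.001], [0.002, 0.0, -1.0]]
contact_force: [0.7, 0.3, -2.1]
finger_gap: 0.0235
grasp_force: 30.0
```

{"op": "drive_tool", "data": {"series": [[0, 0, 0, 0, 0, 0, 0], [0, 0, 0, 0, 0, 0, 0], [0, 0, 0, 0, 0, 0, 0]]}}

```text
time: 13.68
tool_pos: [0.4544, 0.2957, 0.2724]
tool_rot: [[-0.923, 0.386, -0.001], [0.386, 0.923, -0.001], [0.001, -0.001, -1.0]]
contact_force: [0.5, 0.1, -2.8]
finger_gap: 0.0233
grasp_force: 30.0
```

Run:
```python
from plant import robot
from h import *
fs={n:robot.grab_frame(n) for n in("top","scene","wrist")};s=robot.observe();p=s["tool_pos"];print(s["time"],p,s["finger_gap"],go(s,[.4535,.2965,.16]))
for n,f in fs.items():
    for c,st in blobs(f["image"],(3,150,90),(13,255,255),12):
        q=ray(f,*c,.016)
        if np.hypot(*(q[:2]-[.532,.0245]))<.13 and st[4]<2000: print(n,c,st,q)
f=fs["top"];c=proj(f,[.532,.0245,.03]).astype(int);x,y=c-60;print(x,y)
i=fs["wrist"]["image"].copy();q=proj(fs["wrist"],[p[0],p[1],p[2]-.153]);print(q,[proj(fs["wrist"],[.4535+.045*np.cos(a),.2965+.045*np.sin(a),.006]).tolist() for a in(0,1.57,3.14,4.71)])
print("blue wrist",[(c,st,ray(fs["wrist"],*c,.006)) for c,st in blobs(i,(100,100,60),(125,255,255),300)])
cv2.imwrite("pics/pl.png",np.hstack([cv2.resize(f["image"][y:y+120,x:x+120],(400,400),interpolation=3),i[:,120:520]])[:,:,::-1])
```

```text
13.8333 [0.45454868 0.29532415 0.27298916] 0.02339339292792466 [0.04 0.02 2.82]
top [334.5 192.4] [330, 187, 10, 12, 92] [ 0.6129 -0.0025  0.016 ]
top [309.6 192.8] [305, 188, 10, 11, 93] [0.6112 0.0526 0.016 ]
top [371.7 203.5] [368, 197, 8, 15, 48] [ 0.5893 -0.0848  0.016 ]
top [269.  250.9] [264, 243, 12, 16, 88] [0.4817 0.1386 0.016 ]
top [317.9 265.1] [313, 260, 11, 11, 95] [0.4529 0.0311 0.016 ]
scene [297.9 203.5] [295, 200, 7, 8, 48] [0.4519 0.0328 0.016 ]
scene [347.9 221.6] [345, 219, 8, 7, 36] [0.6071 0.0556 0.016 ]
wrist [201.5 213.2] [197, 209, 10, 8, 26] [0.4516 0.1199 0.016 ]
wrist [113.7 215.2] [111, 213, 6, 5, 13] [0.4081 0.0087 0.016 ]
wrist [213.8 217.8] [207, 214, 12, 10, 42] [0.4638 0.1321 0.016 ]
wrist [154.3 238. ] [152, 235, 6, 8, 23] [0.4582 0.0424 0.016 ]
261 168
[322.  183.3] [[335.2, 193.4], [354.1, 150.1], [309.1, 131.3], [291.5, 176.0]]
blue wrist [(array([323.4, 151.6]), [290, 126, 67, 63, 1356], array([0.4398, 0.3036, 0.006 ])), (array([323.4, 156.2]), [301, 138, 45, 39, 1243], array([0.4454, 0.3012, 0.006 ])), (array([321.8, 248.6]), [294, 207, 57, 74, 3184], array([0.5666, 0.2481, 0.006 ])), (array([181.6, 229.1]), [92, 216, 145, 26, 936], array([0.463 , 0.0778, 0.006 ])), (array([321.4, 320.2]), [296, 314, 53, 15, 519], array([0.676 , 0.2016, 0.006 ]))]
```

View pics/pl.png

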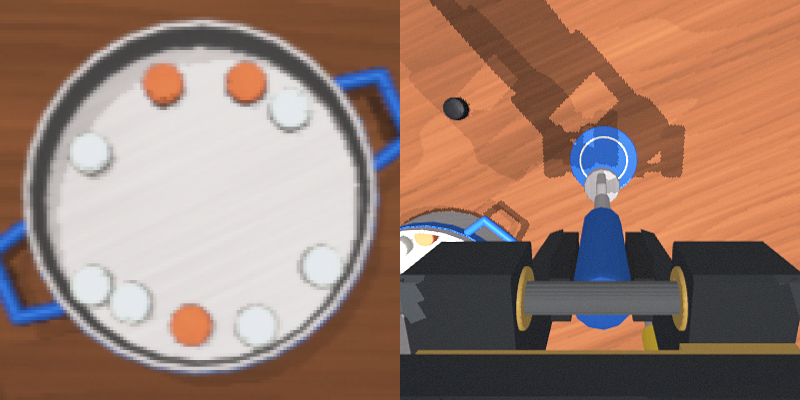

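Top crop: browns at (163,83), (246,82) and (190,325), with a smallest spacing of about 55 mm. All nine beads are in. The wrist view shows the saucer centred at about (323,160), as predicted. Lowering.

{"op": "drive_tool", "data": {"series": [[0, 0.04, 0.02, 0.5, 0, 0, 0], [0, 0.04, 0.02, 1, 0, 0, 0], [0, 0.04, 0.02, 1.5, 0, 0, 0], [0, 0.04, 0.02, 2, 0, 0, 0], [0, 0.04, 0.02, 2.4, 0, 0, 0], [0, 0.04, 0.02, 2.6, 0, 0, 0], [0, 0.04, 0.02, 2.7, 0, 0, 0], [0, 0.04, 0.02, 2.75, 0, 0, 0], [0, 0.04, 0.02, 2.78, 0, 0, 0], [0, 0.04, 0.02, 2.78, 0, 0, 0]]}}

```text
time: 14.67
tool_pos: [0.4533, 0.2976, 0.1626]
tool_rot: [[-0.923, 0.386, 0.001], [0.386, 0.923, 0.0], [-0.001, 0.001, -1.0]]
contact_force: [-0.2, -0.8, -1.4]
finger_gap: 0.0232
grasp_force: 30.0
```

{"op": "drive_tool", "data": {"series": [[0, 0, 0, 0.03, 0, 0, 0], [0, 0, 0, 0.03, 0, 0, 0]]}}

```text
time: 14.83
tool_pos: [0.4531, 0.2977, 0.1611]
tool_rot: [[-0.923, 0.386, 0.001], [0.386, 0.923, 0.0], [-0.001, 0.001, -1.0]]
contact_force: [0.0, 0.4, -1.8]
finger_gap: 0.0234
grasp_force: 30.0
```

{"op": "drive_tool", "data": {"series": [[0, 0, 0, 0.03, 0, 0, 0], [0, 0, 0, 0.05, 0, 0, 0], [0, 0, 0, 0.05, 0, 0, 0]]}}

```text
time: 15.08
tool_pos: [0.4531, 0.2977, 0.1591]
tool_rot: [[-0.923, 0.385, 0.001], [0.385, 0.923, 0.0], [-0.001, 0.001, -1.0]]
contact_force: [-1.1, -0.7, 1.0]
finger_gap: 0.023
grasp_force: 30.0
```

Contact: the vertical force has flipped sign. Letting go and rising straight up.

{"op": "drive_tool", "data": {"series": [[0.2, 0, 0, 0, 0, 0, 0], [0.4, 0, 0, 0, 0, 0, 0], [0.6, 0, 0, 0, 0, 0, 0], [0.8, 0, 0, 0, 0, 0, 0], [1, 0, 0, 0, 0, 0, 0], [1, 0, 0, 0, 0, 0, 0], [1, 0, 0, 0, 0, 0, 0], [1, 0, 0, 0, 0, 0, 0], [1, 0, 0, 0, 0, 0, 0], [1, 0, 0, 0, 0, 0, 0]]}}

```text
time: 15.92
tool_pos: [0.4529, 0.2976, 0.1587]
tool_rot: [[-0.923, 0.386, -0.0], [0.386, 0.923, -0.0], [0.0, -0.0, -1.0]]
contact_force: [-0.5, -0.1, 0.3]
finger_gap: 0.081
grasp_force: 0.0
```

{"op": "drive_tool", "data": {"series": [[1, 0, 0, -0.5, 0, 0, 0], [1, 0, 0, -1, 0, 0, 0], [1, 0, 0, -1.5, 0, 0, 0], [1, 0, 0, -2, 0, 0, 0], [1, 0, 0, -2.5, 0, 0, 0], [1, 0, 0, -3, 0, 0, 0], [1, 0, 0, -3, 0, 0, 0]]}}

```text
time: 16.5
tool_pos: [0.4538, 0.2981, 0.2825]
tool_rot: [[-0.923, 0.385, 0.006], [0.385, 0.923, 0.002], [-0.005, 0.005, -1.0]]
contact_force: [0.3, 0.5, 0.7]
finger_gap: 0.0879
grasp_force: 0.0
```

Run:
```python
from plant import robot
from h import *
s=robot.observe();print(s["time"],s["tool_pos"],s["finger_gap"])
f=robot.grab_frame("wrist");t=robot.grab_frame("scene")
c=proj(t,[.4535,.2965,.1]).astype(int);x,y=c-[100,75]
cv2.imwrite("pics/end.png",np.hstack([f["image"][:,120:520],cv2.resize(t["image"][max(y,0):max(y,0)+200,x:x+200],(400,400),interpolation=3)])[:,:,::-1])
```

```text
16.5 [0.4538421  0.29805809 0.28245069] 0.08788531185915213
```

View pics/end.png

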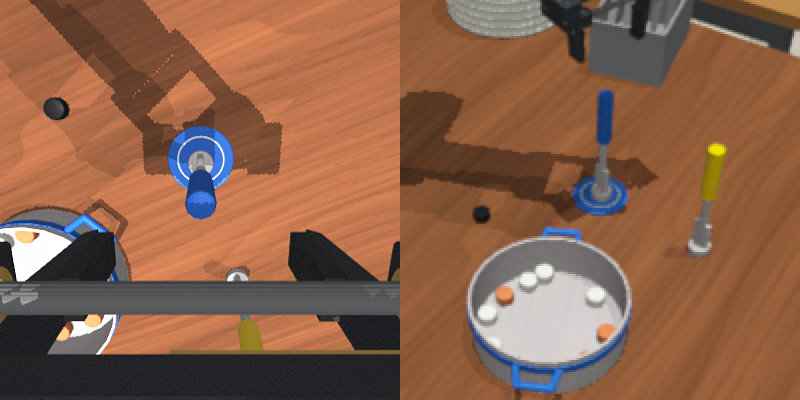

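The blue stirrer stands upright in the middle of the blue saucer, at (200,160) in the wrist view. The yellow stirrer stands, the basin is level, and the gripper is clear.

```bash
python3 -c "
from plant import robot
print(robot.sign_off())"
```

```text
the job is handed in; nothing more can be done
None
```

The job is handed in at about 16.5 s, with no verdict returned: the blue stirrer made three clockwise turns, the brown beads ended about 55 mm or more apart with all nine beads in the basin, and the stirrer stands upright, released, on the blue saucer.

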